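# Dock the bottle carrier and stand the fallen bottle back in its row

### The job

Slide the black bottle carrier along the bench, without lifting it or knocking over the two bottles standing in it, until it sits flush against both the back and the side fence of the aluminium corner stop. Then pick up the red bottle that lies on the bench and stand it upright in the empty end of the carrier's lane, beside the other two. Leave the black paste tin and the blue tape roll where they are.

Things in the scene. Friction and masses are not known exactly. Their poses are not given: they have to be found in the camera images.
- carrier: Loose black carrier, base 94 (own x) x 200 (y) x 20 mm high, 0.7 kg, origin at centre of underside. Lane on top along y, centred at x = +12, 36 wide, 188 long, floor 20 above the bench, aluminium walls 6 thick up to 40 above the bench. Two bottles stand towards -y; the +y end (y = 10 to 94) is empty. Push the base's sides; yellow marks at the middle of its robot-side (-x) and left (+y) faces.
- dock: Corner stop fixed to the bench: two aluminium fences 16 thick, 22 mm high. Back fence along own y, inner face at x = +47; side fence along x on the right, inner face at y = -100. Origin on the bench, where the carrier's origin lies when flush with both fences (axes then parallel). Thin yellow painted lines on the bench outline the two open sides.
- bottle_fallen: The red bottle with black nozzle, 118 mm tall: flat-sided body 26 (own x) x 46 (y), 86 high, then a nozzle 20 across. Origin at the centre of its underside, own z towards the nozzle. It lies on a flat side on the bench (26 mm high, 46 mm wide as it lies), nozzle roughly towards the robot and to the right, its origin then 13 mm above the bench. 75 g.
- bottle_mid: A red bottle with black nozzle, 118 mm tall: flat-sided body 26 (own x) x 46 (y), 86 high, then a nozzle 20 across. Origin at the centre of its underside, own z towards the nozzle. Stands in the carrier's lane, about 16 mm to -y of the carrier's origin, next to the empty end. Top 138 mm above the bench.
- bottle_end: A red bottle with black nozzle, 118 mm tall: flat-sided body 26 (own x) x 46 (y), 86 high, then a nozzle 20 across. Origin at the centre of its underside, own z towards the nozzle. Stands in the carrier's lane, about 68 mm to -y of the carrier's origin. Top 138 mm above the bench.
- tin: Bystander: black tin of paste with a yellow band, 70 mm across, 55 mm high, standing on the bench behind the work; origin at the centre of its underside.
- tape: Bystander: roll of blue tape lying flat on the bench behind the lying bottle, 68 mm across, 19 mm high; origin at the centre of its underside.

How it is judged:
On the way, in this order (a step that is already met when the one before it is completed fails the run):
1. the carrier sits flush against both fences of the corner stop (x of carrier in the frame of dock between -0.005 and 0.005 m and y of carrier in the frame of dock between -0.005 and 0.005 m and angle between the x axis of carrier and the x axis of dock, either way round below 0.04 rad and height (world z) of carrier below 0.004 m), for 0.2 s.
2. the fallen bottle stands upright in the empty end of the lane of the docked carrier (all of step 1 and x of bottle_fallen in the frame of carrier between -0.002 and 0.026 m and y of bottle_fallen in the frame of carrier between 0.015 and 0.078 m and z of bottle_fallen in the frame of carrier between 0.016 and 0.025 m and angle between bottle_fallen's own z axis and vertical below 0.1 rad), for 0.2 s.
At the end, for the whole second after the job is handed in: Carrier within 5 mm of flush with both fences, parallel within 0.04 rad; all three bottles on the lane floor, upright within 0.1 rad, the fallen one in the +y end (15 to 78 mm from the carrier origin along y), the other two in the -y part; all at rest (all of step 2 and x of bottle_mid in the frame of carrier between -0.002 and 0.026 m and y of bottle_mid in the frame of carrier between -0.05 and 0.02 m and z of bottle_mid in the frame of carrier between 0.016 and 0.025 m and angle between each of bottle_mid, bottle_end's own z axis and vertical below 0.1 rad and x of bottle_end in the frame of carrier between -0.002 and 0.026 m and y of bottle_end in the frame of carrier between -0.078 and -0.04 m and z of bottle_end in the frame of carrier between 0.016 and 0.025 m and linear speed of each of carrier, bottle_fallen, bottle_mid, bottle_end below 0.02 m/s); the robot touches nothing.
It fails at once if the carrier is lifted off the bench (more than 12 mm) (height (world z) of carrier above 0.012 m).
It fails at once if one of the two standing bottles is knocked over or taken out (angle between any of bottle_mid, bottle_end's own z axis and vertical above 0.4 rad or height (world z) of any of bottle_mid, bottle_end above 0.05 m).
It fails at once if the tin or the tape roll is pushed away (more than 25 mm) (distance of any of tin, tape from where it was at the start of the episode above 0.025 m).
It also fails if it takes over 72 s, if anything falls off the work surface, if the arm or the gripper's body presses on something with over 40 N, if the wrist force passes 120 N, or if a joint passes its speed limit or range.

### The arm

A 6-joint arm with a two-finger parallel gripper is mounted at the origin on a cart in front of the work surface, level with it; the furniture and walls round the work are solid. World frame = base frame: x ahead of the robot, y to its left, z up, the work surface at z = 0. Lengths are in m, angles in rad, forces in N, time in s.
With the tool pointing down it reaches from about 0.35 to 0.975 m from the base axis. Payload 7.1 kg.
Tool frame: the origin (TCP) lies midway between the tips of the shut fingers; the grasp point (between the pads) lies 19 mm behind it; z points along the fingers, y is the line along which they close (so a half turn about z gives the same grasp; the last joint's range is limited). The gripper opens to 88 mm and grips with 3 to 60 N. Pads are 20 mm wide; open, the fingers measure 115 mm over their backs; the gripper's body (75 mm by 178 mm) begins 61 mm behind the grasp point.
Start: joints at [-1.352, 0.423, 1.63, -0, 1.089, -0.019], TCP at [0.147, -0.607, 0.223] pointing down, gripper open.
Joint ranges: [-3, 3], [-0.9, 2.11], [0.09, 2.58], [-1.31, 4.45], [0.11, 2.69], [-2.54, 2.54]. Speed limits (rad/s): [2.39, 2.39, 3.01, 3.14, 3.14, 3.14].

### API

Orientations are given as a unit quaternion [w, x, y, z].
In Python, from station import move_pose, movel, movej, command_gripper, wait, inverse_kinematics, read_camera, camera_info, MotionError, job_done, get_time, get_joint_pos, get_qvel, get_effort, get_tcp_pos, get_ee_rot, get_ft_force, get_ft_torque, get_grip_width, get_finger_force gives the robot as it stands. Calls block until the motion is done:
- move_pose(position, orientation): joint-space move of the TCP to a pose.
- movel(position, frame=None, v=0.15, until_force=None): straight line of the TCP; frame=None keeps the orientation; v is the mean speed in m/s. With until_force (N) it stops when the force on the tool has changed by that much, and returns True; else False.
- movej(angles): joint-space move.
- command_gripper(opening): opening from 0.0 (shut) to 1.0 (fully open); the grip force is fixed at half the most; returns when the fingers have stopped.
- wait(seconds).
- inverse_kinematics(position, orientation): joint angles nearest the present ones, or None.
- read_camera(name): name is "scene" or "top"; returns the picture (384x512x3 uint8, red, green, blue); there is no depth.
- camera_info(name): a dict with "intrinsics" (3x3 intrinsics, pixels), "dist" ([k1, k2, p1, p2, k3] as OpenCV has them; the pictures are not rectified), "T" (4x4, takes a point from camera to world coordinates). Camera axes: x right, y up, looking along -z (the intrinsics and any distortion apply to the point x, -y, -z); pixel columns grow to the right and rows downward; lengths in m; the calibration is good to about 2 mm. A picture is of the moment at which its call begins. camera_info takes no time and is no camera call.
A pose or a line that the arm cannot do raises MotionError and nothing moves.
- job_done(): hands the job in; it is judged then, once.
Readings, each from a call of its own:
- get_time(): time.
- get_joint_pos(): joint angles.
- get_qvel(): joint speeds.
- get_effort(): joint torques, N m.
- get_tcp_pos(): TCP position.
- get_ee_rot(): TCP orientation.
- get_ft_force(): force on the tool from outside, world axes, zero at the start.
- get_ft_torque(): the same for the moment, N m.
- get_grip_width(): opening from 0.0 (shut) to 1.0 (fully open).
- get_finger_force(): force on a finger pad.
Only numpy, scipy, OpenCV 4.12 (cv2) and the standard library are available. Lean on these libraries where they do the work, as an engineer would, in place of code of your own. Each camera call takes 0.05 s, during which the arm holds its last target. There are 200 camera calls.

## Working session

There is one attempt and no reset: what is moved stays moved. The work goes in short steps, each a Python script; the robot and the scene stay as the last script left them, time stands still between calls to the robot, and variables do not carry over. Pictures are saved under pics/ and viewed, at most 10 in all, crops included, and the job is handed in when it is done.

```bash
ls; mkdir -p pics; python3 - <<'E'
from station import *
import cv2
for n in("scene","top"):
    im=read_camera(n); cv2.imwrite(f"pics/{n}0.png",im[:,:,::-1]); i=camera_info(n)
    print(n,i["intrinsics"],i["dist"],i["T"])
print(get_time())
E
```

```text
pics
scene [[425.69085157   0.         252.57929324]
 [  0.         425.69085157 189.90717584]
 [  0.           0.           1.        ]] [-0.00151281  0.          0.          0.          0.        ] [[-0.86437897  0.35826411 -0.35283965  0.25548967]
 [-0.50237752 -0.58516725  0.63655017  0.49806627]
 [ 0.02158287  0.72747929  0.6857901   0.66110648]
 [ 0.          0.          0.          1.        ]]
top [[370.21773096   0.         254.27104104]
 [  0.         370.21773096 191.708559  ]
 [  0.           0.           1.        ]] [-0.03123167  0.          0.          0.          0.        ] [[ 0.01743626  0.99488653 -0.0994825   0.51048111]
 [-0.99968685  0.01556075 -0.01959753 -0.0775096 ]
 [-0.01794929  0.09979305  0.9948463   0.88195936]
 [ 0.          0.          0.          1.        ]]
0.1
```

View pics/scene0.png

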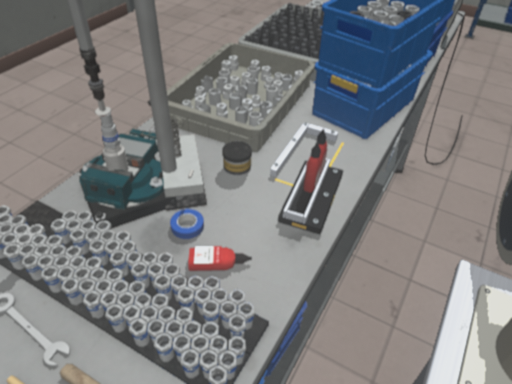

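View pics/top0.png

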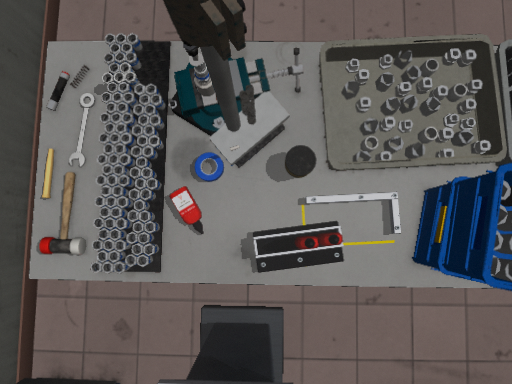

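```bash
python3 - <<'E'
import cv2,numpy as np
a=cv2.imread("pics/top0.png")[160:285,160:410]; b=cv2.imread("pics/scene0.png")[110:280,175:355]
cv2.imwrite("pics/c_top.png",cv2.resize(a,None,fx=3.2,fy=3.2,interpolation=cv2.INTER_CUBIC))
cv2.imwrite("pics/c_sc.png",cv2.resize(b,None,fx=3.5,fy=3.5,interpolation=cv2.INTER_CUBIC))
E
cat > h.py <<'E'
import cv2,numpy as np
from station import *
def ray(n,uv):
    i=camera_info(n);T=np.array(i["T"])
    p=cv2.undistortPoints(np.array(uv,float).reshape(-1,1,2),np.array(i["intrinsics"]),np.array(i["dist"])).reshape(-1,2)
    d=np.c_[p[:,0],-p[:,1],-np.ones(len(p))]@T[:3,:3].T
    return T[:3,3],d
def plane(n,uv,z):
    o,d=ray(n,uv); return o+d*((z-o[2])/d[:,2])[:,None]
def tri(uvt,uvs):
    """midpoint and gap of top and scene rays"""
    o,d=ray("top",[uvt]);q,e=ray("scene",[uvs]);d=d[0];e=e[0]
    s=np.linalg.lstsq(np.c_[d,-e],q-o,rcond=None)[0]
    a=o+d*s[0];b=q+e*s[1];return (a+b)/2,np.linalg.norm(a-b)
E
```

```text
(no output)
```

View pics/c_top.png

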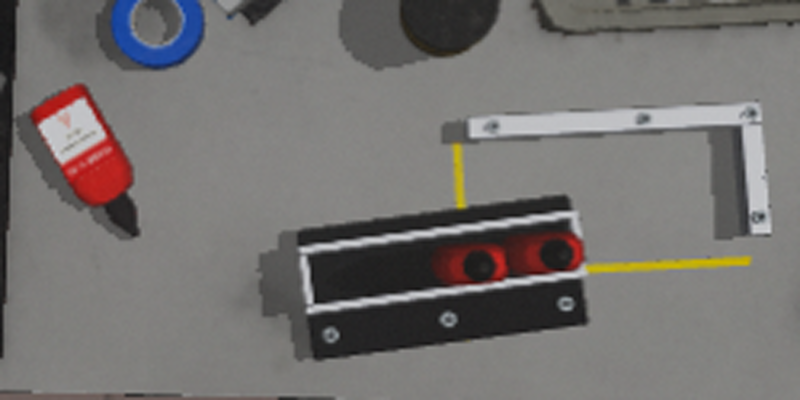

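View pics/c_sc.png

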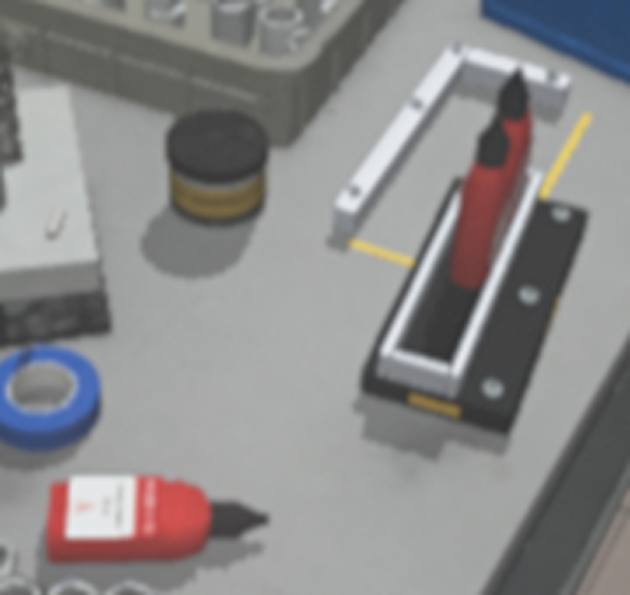

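```bash
cat > m.py <<'E'
from h import *
np.set_printoptions(precision=4,suppress=True)
T=lambda p:(np.array(p,float)+.5)/3.2-.5+[160,160]
S=lambda p:(np.array(p,float)+.5)/3.5-.5+[175,110]
def show(name,t,s):
    for a,b in zip(t,s): p,g=tri(T(a),S(b));print(name,p,"gap",round(g,4))
show("fence screws",[(492,127),(643,119),(750,113),(758,217)],[(355,192),(418,104),(457,48),(553,75)])
show("carrier screws",[(331,334),(449,319),(566,303)],[(492,388),(529,295),(562,213)])
show("carrier front left",[(313,358)],[(505,420)]); show("front right",[(588,323)],[(588,210)])
show("lane end top corners",[(300,250),(308,309)],[(383,357),(458,372)])
show("nozzle tips mid,end",[(480,265),(556,254)],[(495,128),(517,72)])
show("lying nozzle tip",[(136,235)],[(267,519)])
print("base top corners z=.02 FL FR BR BL\n",plane("top",T([(313,358),(588,323),(570,197),(297,232)]),.02))
im=cv2.imread("pics/top0.png");hsv=cv2.cvtColor(im,cv2.COLOR_BGR2HSV)
roi=np.zeros(im.shape[:2],np.uint8);roi[160:285,160:410]=1
g=im.astype(int)
def rect(m,z,name):
    c=max(cv2.findContours(m.astype(np.uint8)*roi,cv2.RETR_EXTERNAL,cv2.CHAIN_APPROX_NONE)[0],key=cv2.contourArea)
    w=plane("top",c.reshape(-1,2),z)[:,:2]
    r=cv2.minAreaRect((w*1000).astype(np.float32));print(name,len(c),r);print(cv2.boxPoints(r));return c
red=((hsv[...,0]<8)|(hsv[...,0]>172))&(hsv[...,1]>140)&(hsv[...,2]>80)
white=(hsv[...,1]<25)&(hsv[...,2]>190)
lm=red|white; lm[:,205:]=0; lm[:,:168]=0; lm[:182]=0;lm[230:]=0
rect(lm,.026,"lying bottle")
print("lying px tri test: label/body")
fm=((hsv[...,1]<30)&(hsv[...,2]>175)).astype(np.uint8);fm[:,:300]=0;fm[:185]=0;fm[240:]=0
fm*=roi
# fence top edges : per-column / per-row edges -> line fits at z=.022
cols=np.arange(312,388);e=np.array([(u,np.where(fm[185:215,u])[0].max()+185.5) for u in cols if fm[185:215,u].any()])
w=plane("top",e,.022);print("back inner line x=a*y+b",np.polyfit(w[:,1],w[:,0],1))
rows=np.arange(206,230);e=np.array([(np.where(fm[r,380:405])[0].min()+379.5,r) for r in rows if fm[r,380:405].any()])
w=plane("top",e,.022);print("side inner y=a*x+b",np.polyfit(w[:,0],w[:,1],1), "y at ends",w[0],w[-1])
b=plane("top",[(240,275)],0);print("img bench edge",plane("top",[(100,281),(350,287)],0))
print("tape,tin",plane("top",T([(158,25),(449,10)]),.03))
E
python3 m.py
```

```text
fence screws [ 0.5807 -0.1983  0.0225] gap 0.0
fence screws [ 0.5879 -0.3078  0.0235] gap 0.0006
fence screws [ 0.5934 -0.3852  0.0245] gap 0.0006
fence screws [ 0.5181 -0.3892  0.0258] gap 0.0011
carrier screws [ 0.4299 -0.0838  0.0212] gap 0.0007
carrier screws [ 0.4422 -0.1681  0.0212] gap 0.0004
carrier screws [ 0.4546 -0.252   0.0216] gap 0.0011
carrier front left [ 0.4134 -0.0706  0.0154] gap 0.0023
front right [ 0.4412 -0.2681  0.0185] gap 0.0005
lane end top corners [ 0.4901 -0.0606  0.0352] gap 0.0004
lane end top corners [ 0.4476 -0.0677  0.0398] gap 0.0029
nozzle tips mid,end [ 0.4841 -0.1762  0.1295] gap 0.0015
nozzle tips mid,end [ 0.4917 -0.2223  0.1389] gap 0.0022
lying nozzle tip [0.4978 0.06   0.0116] gap 0.0006
base top corners z=.02 FL FR BR BL
 [[ 0.4128 -0.0711  0.02  ]
 [ 0.4411 -0.2678  0.02  ]
 [ 0.531  -0.2552  0.02  ]
 [ 0.5025 -0.058   0.02  ]]
lying bottle 90 ((561.1231079101562, 98.04771423339844), (86.29761505126953, 44.77591323852539), 31.455915451049805)
[[512.6324  94.6287]
 [535.9984  56.433 ]
 [609.6138 101.4667]
 [586.2479 139.6625]]
lying px tri test: label/body
back inner line x=a*y+b [-0.0573  0.5642]
side inner y=a*x+b [ 0.1626 -0.4721] y at ends [ 0.5682 -0.3819  0.022 ] [ 0.5152 -0.3948  0.022 ]
img bench edge [[ 0.3801  0.3022  0.    ]
 [ 0.3787 -0.2874 -0.    ]]
tape,tin [[ 0.6509  0.0459  0.03  ]
 [ 0.665  -0.1659  0.03  ]]
```

```bash
cat >> h.py <<'E'
from scipy.spatial.transform import Rotation as Ro
TH=.06; D0=np.array([.532,-.281,0]); ex=np.array([np.cos(TH),np.sin(TH),0]); ey=np.array([-np.sin(TH),np.cos(TH),0]); up=np.array([0,0,1.])
W=lambda x,y,z:D0+x*ex+y*ey+z*up
def quat(y,z):
    q=Ro.from_matrix(np.c_[np.cross(y,z),y,z]).as_quat(); return [q[3],q[0],q[1],q[2]]
def best(p,y,z=-up):
    "orientation, of the two half turns, nearest to the present joints"
    c=[]
    for s in(1,-1):
        j=inverse_kinematics(list(p),quat(s*y,z))
        if j is not None:c.append((np.abs(np.array(j)-get_joint_pos()).max(),quat(s*y,z)))
    return min(c)[1] if c else None
def go(p,y,z=-up): move_pose(list(p),best(p,y,z))
def loc(): d=np.array(get_tcp_pos())-D0; return np.round([d@ex,d@ey,d[2]],4)
E
python3 - <<'E'
from h import *
for a in (0,20,30,40,50):
  a_=np.radians(a); n=np.array([-.0737,-.045,0]);n/=np.linalg.norm(n); s=np.cross(up,n)
  for sg in(1,-1):
    zt=-np.cos(a_)*up-np.sin(a_)*n; jp=inverse_kinematics([.555,.094,.03],quat(sg*s,zt))
    zp=np.cos(a_)*ex-np.sin(a_)*up
    # n->up, down->ex : rotation about s ; s = up x n -> zp-plane normal: ex x up ... check
    s2=np.cross(-ex,up); 
    B=np.c_[np.cross(s,n),s,n]; 
    # bottle up axis, face normal (up at pick) -> -ex
    B2=np.c_[np.cross(np.cross(up,n),n)*0,s,n]
    Rm=np.c_[-ex,up,np.cross(-ex,up)]@np.c_[up,n,np.cross(up,n)].T
    yp=Rm@(sg*s); assert np.allclose(Rm@zt,zp,atol=1e-6)
    g=W(.012,.052,.075); jq=inverse_kinematics(list(g+.019*zp),quat(yp,zp))
    print(a,sg,None if jp is None else np.round(jp,2),None if jq is None else np.round(jq,2))
go([.12,-.42,.33],np.array([1.,0,0])); go([.42,-.02,.30],ex)
command_gripper(.5)
go(W(-.053,.25,.10),ex); movel(list(W(-.053,.25,.009)),v=.12); print(get_time(),get_joint_pos(),loc(),get_ft_force())
hit=movel(list(W(-.053,.12,.009)),v=.05,until_force=25); print(hit,loc(),get_ft_force(),get_time())
movel(list(W(-.053,.14,.009)));movel(list(W(-.053,.16,.12)),v=.2)
im=read_camera("top");cv2.imwrite("pics/top1.png",im[:,:,::-1]);cv2.imwrite("pics/c_top1.png",cv2.resize(im[160:285,160:410,::-1],None,fx=3.2,fy=3.2))
E
```

```text
0 1 [ 0.15  0.62  1.86 -0.    0.66  1.17] [-0.81  1.16  2.17  2.26  1.69  1.43]
0 -1 [ 0.15  0.62  1.86 -0.    0.66 -1.97] [-0.81  1.16  2.17  2.26  1.69 -1.71]
20 1 [0.06 0.57 2.08 0.74 0.24 0.38] [-0.77  0.91  2.24  2.31  1.23  1.56]
20 -1 None [-0.77  0.91  2.24  2.31  1.23 -1.58]
30 1 [ 0.    0.6   2.17  1.87  0.27 -0.79] [-0.73  0.78  2.24  2.3   0.97  1.67]
30 -1 [0.   0.6  2.17 1.87 0.27 2.35] [-0.73  0.78  2.24  2.3   0.97 -1.47]
40 1 [-0.06  0.66  2.24  2.31  0.52 -1.3 ] [-0.68  0.68  2.21  2.22  0.7   1.83]
40 -1 [-0.06  0.66  2.24  2.31  0.52  1.85] [-0.68  0.68  2.21  2.22  0.7  -1.31]
50 1 [-0.12  0.76  2.29  2.43  0.81 -1.5 ] [-0.62  0.6   2.16  1.98  0.46  2.13]
50 -1 [-0.12  0.76  2.29  2.43  0.81  1.64] [-0.62  0.6   2.16  1.98  0.46 -1.01]
5.6667 [-1.00021916e-01  5.77377536e-01  2.07792960e+00  1.68082335e-05
  4.84993647e-01 -1.60029266e-01] [-0.0524  0.2499  0.0097] [-0.40813772  0.22449937  0.04459158]
False [-0.0538  0.1207  0.009 ] [0.65204646 7.67884154 3.58420536] 8.4167
```

View pics/c_top1.png

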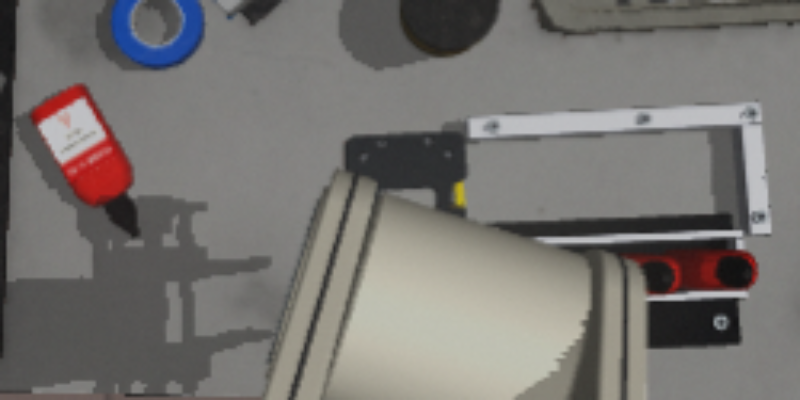

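```bash
python3 - <<'E'
from h import *
movel(list(W(-.10,.16,.22)),v=.25); command_gripper(1.0)
go(W(-.14,.005,.20),ey); movel(list(W(-.14,.005,.009)),v=.15); print(get_time(),loc(),get_joint_pos(),get_ft_force())
hit=movel(list(W(-.064,.005,.009)),v=.05,until_force=25);print(hit,loc(),get_ft_force())
if not hit: hit=movel(list(W(-.045,.005,.009)),v=.02,until_force=20);print(hit,loc(),get_ft_force())
movel(list(W(-.09,.005,.009)),v=.1);movel(list(W(-.14,.005,.2)),v=.25);print(get_time())
command_gripper(.5)
go(W(-.05,.18,.22),ex);go(W(-.002,.15,.12),ex);movel(list(W(-.002,.15,.009)),v=.15)
hit=movel(list(W(-.002,.113,.009)),v=.05,until_force=25);print(hit,loc(),get_ft_force())
if not hit: hit=movel(list(W(-.002,.1,.009)),v=.02,until_force=20);print(hit,loc(),get_ft_force())
movel(list(W(-.002,.14,.009)),v=.1);movel(list(W(-.04,.20,.2)),v=.25);print(get_time())
go([.40,.06,.25],np.array([0,1.,0]))
for n in("top","scene"):
    im=read_camera(n);cv2.imwrite(f"pics/{n}2.png",im[:,:,::-1])
a=cv2.resize(cv2.imread("pics/top2.png")[160:285,160:410],None,fx=3.2,fy=3.2,interpolation=cv2.INTER_CUBIC)
cv2.imwrite("pics/c_top2.png",a)
b=cv2.imread("pics/scene2.png")[110:280,175:355]
cv2.imwrite("pics/c_sc2.png",cv2.resize(b,None,fx=3.5,fy=3.5,interpolation=cv2.INTER_CUBIC))
E
```

```text
13.4417 [-0.1396  0.0047  0.0096] [-6.52197444e-01  5.91462242e-01  2.03745079e+00 -8.76673991e-06
  5.11450110e-01  8.58441957e-01] [-0.2002482  -0.10202585 -0.04230278]
False [-0.0666  0.0064  0.0088] [-10.56757551  -0.76711427   9.1042054 ]
True [-0.0598  0.0067  0.0085] [-0.11297654 -0.19109722 -0.60490186]
17.075
False [-0.0021  0.1127  0.0091] [-0.18847032  2.11090601  3.35041569]
True [-0.0026  0.1104  0.009 ] [0.36981664 2.96754997 2.11188591]
23.075
```

View pics/c_top2.png

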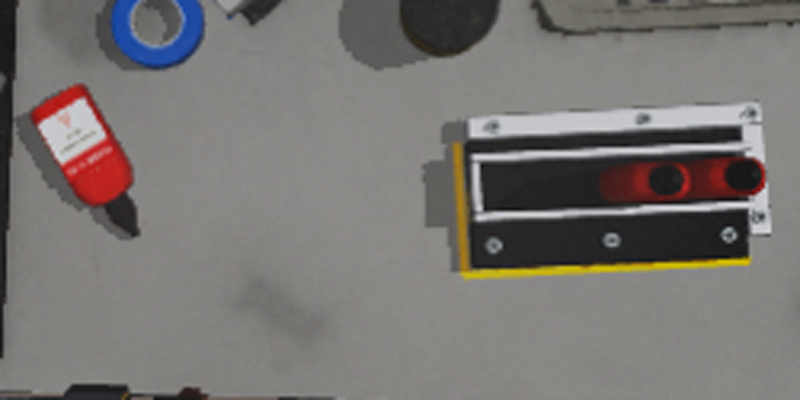

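View pics/c_sc2.png

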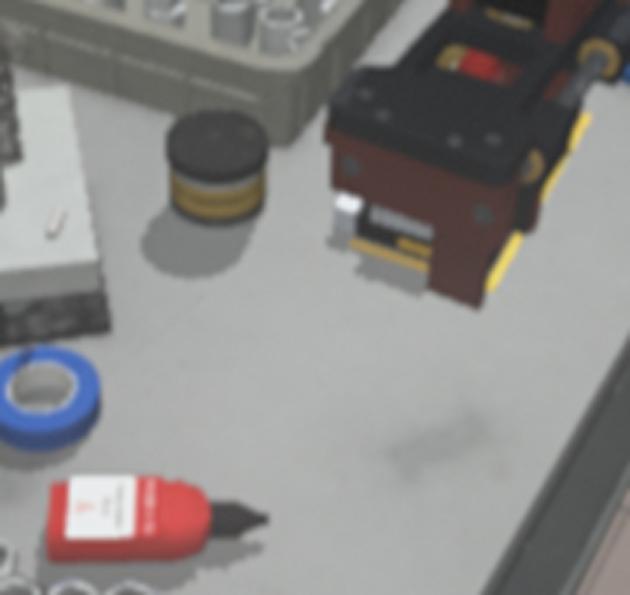

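```bash
python3 - <<'E'
from m import *
print("=====")
for t in [(145,263),(134,263),(147,252),(148,240),(158,234)]:
  for s in [(248,297),(247,320),(239,345),(237,282),(228,298),(210,283)]:
    p,g=tri(t,s)
    if g<.006: print("bolt",t,s,p,g)
c=plane("top",T([(493,245),(612,240),(729,235)]),.0212)
print("screws now",c,"yaw",np.arctan2(-(c[0]-c[2])[0],(c[0]-c[2])[1]))
l=plane("top",T([(474,157),(480,218)]),.04);print("lane end top corners",l)
print("nozzle mid/end z=.138",plane("top",T([(669,180),(744,176)]),.138))
for p in c.tolist()+l.tolist(): d=np.array(p)-D0;print("dock frame",d@ex,d@ey)
im=cv2.cvtColor(cv2.imread("pics/top0.png"),cv2.COLOR_BGR2GRAY)[195:280,85:175]
E
```

```text
fence screws [ 0.5807 -0.1983  0.0225] gap 0.0
fence screws [ 0.5879 -0.3078  0.0235] gap 0.0006
fence screws [ 0.5934 -0.3852  0.0245] gap 0.0006
fence screws [ 0.5181 -0.3892  0.0258] gap 0.0011
carrier screws [ 0.4299 -0.0838  0.0212] gap 0.0007
carrier screws [ 0.4422 -0.1681  0.0212] gap 0.0004
carrier screws [ 0.4546 -0.252   0.0216] gap 0.0011
carrier front left [ 0.4134 -0.0706  0.0154] gap 0.0023
front right [ 0.4412 -0.2681  0.0185] gap 0.0005
lane end top corners [ 0.4901 -0.0606  0.0352] gap 0.0004
lane end top corners [ 0.4476 -0.0677  0.0398] gap 0.0029
nozzle tips mid,end [ 0.4841 -0.1762  0.1295] gap 0.0015
nozzle tips mid,end [ 0.4917 -0.2223  0.1389] gap 0.0022
lying nozzle tip [0.4978 0.06   0.0116] gap 0.0006
base top corners z=.02 FL FR BR BL
 [[ 0.4128 -0.0711  0.02  ]
 [ 0.4411 -0.2678  0.02  ]
 [ 0.531  -0.2552  0.02  ]
 [ 0.5025 -0.058   0.02  ]]
lying bottle 90 ((561.1231079101562, 98.04771423339844), (86.29761505126953, 44.77591323852539), 31.455915451049805)
[[512.6324  94.6287]
 [535.9984  56.433 ]
 [609.6138 101.4667]
 [586.2479 139.6625]]
lying px tri t
[... 486 characters left out ...]
13] 0.003737195460800721
bolt (134, 263) (239, 345) [0.4258 0.2192 0.0102] 0.0013500115862454002
bolt (148, 240) (228, 298) [0.4781 0.1756 0.0465] 0.005926949852006238
screws now [[ 0.4956 -0.1994  0.0212]
 [ 0.5006 -0.2851  0.0212]
 [ 0.5054 -0.3695  0.0212]] yaw 0.05790182679285045
lane end top corners [[ 0.5578 -0.1831  0.04  ]
 [ 0.5147 -0.1875  0.04  ]]
nozzle mid/end z=.138 [[ 0.5398 -0.2928  0.138 ]
 [ 0.543  -0.3399  0.138 ]]
dock frame -0.03145963435722515 0.0836242315949118
dock frame -0.03163570768055551 -0.0021753720920271325
dock frame -0.03181702994235773 -0.08671206831433168
dock frame 0.031575479542462516 0.09613859102436055
dock frame -0.01165465902902476 0.09433622812980584
```

```bash
python3 - <<'E'
from h import *
n=np.array([-.853,-.521,0]);n/=np.linalg.norm(n);s=np.cross(up,n)
Rm=np.c_[-ex,up,np.cross(-ex,up)]@np.c_[up,n,np.cross(up,n)].T
for a in(10,15,20,25,35):
  a_=np.radians(a);zt=-np.cos(a_)*up-np.sin(a_)*n
  for sg in(1,-1):
    j=[inverse_kinematics([.557,.0955,z],quat(sg*s,zt)) for z in(.009,.10)]
    zp=Rm@zt;k=[inverse_kinematics(list(W(.012,.052,.07+h)),quat(Rm@(sg*s),zp)) for h in(0,.15)]
    print(a,sg,*[None if q is None else np.round(q,2) for q in j+k])
E
```

```text
10 1 [0.11 0.63 1.97 0.19 0.39 0.96] [0.11 0.46 1.95 0.14 0.58 1.02] [-0.84  1.05  2.24  2.26  1.49  1.46] [-0.84  0.64  2.33  2.21  1.29  1.71]
10 -1 [ 0.11  0.63  1.97  0.19  0.39 -2.18] [ 0.11  0.46  1.95  0.14  0.58 -2.12] [-0.84  1.05  2.24  2.26  1.49 -1.69] [-0.84  0.64  2.33  2.21  1.29 -1.43]
15 1 [0.09 0.62 2.02 0.42 0.29 0.72] [0.09 0.44 2.01 0.26 0.47 0.89] [-0.83  0.98  2.25  2.27  1.37  1.5 ] [-0.83  0.56  2.33  2.18  1.16  1.78]
15 -1 [ 0.09  0.62  2.02  0.42  0.29 -2.42] [ 0.09  0.44  2.01  0.26  0.47 -2.25] [-0.83  0.98  2.25  2.27  1.37 -1.65] [-0.83  0.56  2.33  2.18  1.16 -1.36]
20 1 [0.06 0.62 2.07 0.87 0.21 0.25] [0.06 0.43 2.06 0.45 0.37 0.68] [-0.81  0.91  2.27  2.28  1.24  1.54] [-0.81  0.49  2.32  2.14  1.02  1.87]
20 -1 None [ 0.06  0.43  2.06  0.45  0.37 -2.46] [-0.81  0.91  2.27  2.28  1.24 -1.6 ] [-0.81  0.49  2.32  2.14  1.02 -1.27]
25 1 [ 0.03  0.63  2.12  1.54  0.21 -0.44] [0.03 0.43 2.11 0.78 0.3  0.34] [-0.79  0.84  2.27  2.28  1.11  1.6 ] [-0.79  0.42  2.3   2.08  0.89  1.97]
25 -1 None None [-0.79  0.84  2.27  2.28  1.11 -1.54] [-0.79  0.42  2.3   2.08  0.89 -1.17]
35 1 [-0.02  0.68  2.2   2.25  0.41 -1.21] [-0.02  0.45  2.2   1.71  0.32 -0.63] [-0.73  0.71  2.25  2.24  0.84  1.74] [-0.73  0.32  2.24  1.85  0.65  2.26]
35 -1 [-0.02  0.68  2.2   2.25  0.41  1.93] [-0.02  0.45  2.2   1.71  0.32  2.51] [-0.73  0.71  2.25  2.24  0.84 -1.4 ] [-0.73  0.32  2.24  1.85  0.65 -0.88]
```

```bash
cat > pick.py <<'E'
from h import *
n=np.array([-.853,-.521,0]);n/=np.linalg.norm(n);s=np.cross(up,n)
Rm=np.c_[-ex,up,np.cross(-ex,up)]@np.c_[up,n,np.cross(up,n)].T
a_=np.radians(15);zt=-np.cos(a_)*up-np.sin(a_)*n
qp=quat(s,zt);qq=quat(Rm@s,Rm@zt)
O=np.array([.598,.121,.013]); G=O+.048*n; G[2]=.009       # bottle underside centre, TCP at grasp
off=Rm@(G-O)                                             # TCP from underside centre when upright
place=lambda h:list(W(.010,.053,.020+h)+off)
E
python3 - <<'E'
from pick import *
command_gripper(.7)
move_pose([*G[:2],.13],qp); movel(list(G),v=.1); print(get_time(),get_tcp_pos(),get_ft_force())
command_gripper(0.); print(get_grip_width()*88,get_finger_force())
movel([*G[:2],.19],v=.15); print(get_grip_width()*88,get_ft_force())
move_pose(place(.14),qq); wait(.3); print(get_time(),loc(),get_grip_width()*88,get_joint_pos())
a=[read_camera(n_)[:,:,::-1] for n_ in("scene","top")]
cv2.imwrite("pics/both3.png",np.vstack([cv2.resize(a[0][60:260,200:400],(600,600))]));cv2.imwrite("pics/top3.png",a[1]);cv2.imwrite("pics/scene3.png",a[0])
E
```

```text
28.175 [0.55746346 0.09601388 0.00954311] [ 0.08086362 -0.14100528 -0.44820018]
44.87858177647731 30.004794154374395
45.12598265946973 [ 0.67711674  0.51803793 -0.11570223]
31.9917 [0.0143 0.0534 0.2082] 44.91234476488424 [-0.82091553  0.59602776  2.32624543  2.20035326  1.17443801  1.75337573]
```

View pics/both3.png

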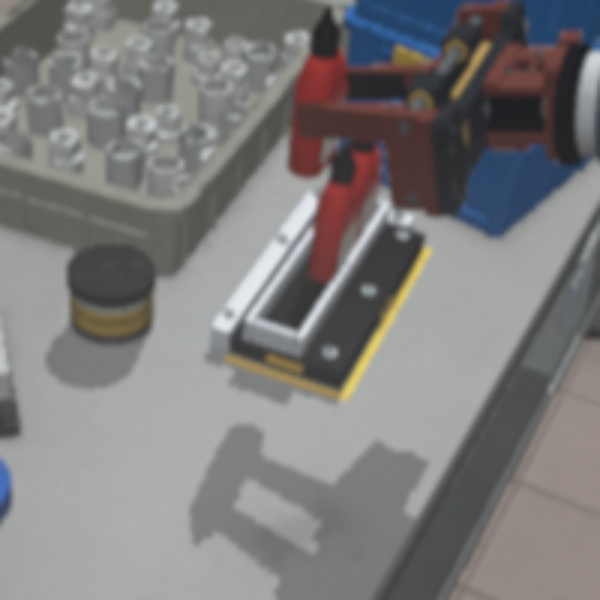

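```bash
python3 - <<'E'
from pick import *
f=lambda u:(np.array(u)+.5)/3-.5+[200,60]
for u,z in(((328,11),.278),((308,173),.16)):
    p=plane("scene",[f(u)],z)[0]-D0;print(p@ex,p@ey,z)
b=cv2.imread("pics/top3.png")[130:290,260:420];h=cv2.cvtColor(b,cv2.COLOR_BGR2HSV)
cv2.imwrite("pics/c_top3.png",cv2.resize(b,(560,560),interpolation=cv2.INTER_CUBIC))
E
```

```text
0.010114869930154905 0.05834006541865932 0.278
0.007846148028399703 0.06631441328215855 0.16
```

View pics/c_top3.png

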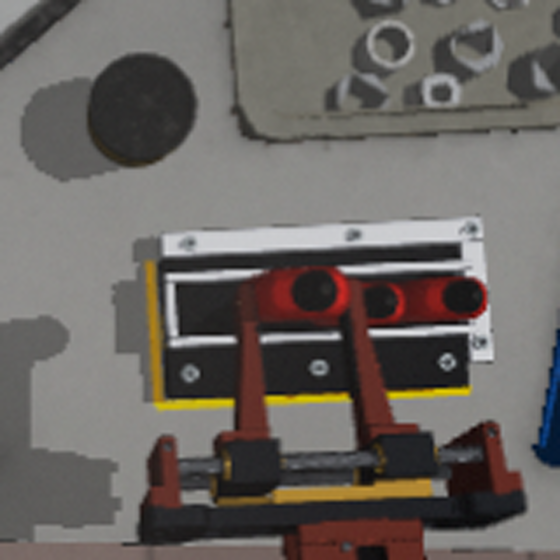

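```bash
python3 - <<'E'
from pick import *
p,g=tri((np.array([318,291])+.5)/3.5-.5+[260,130],(np.array([328,11])+.5)/3-.5+[200,60]);d=p-D0;print("tip",d@ex,d@ey,d[2],g)
ok=abs(d@ex-.010)<.006 and abs(d@ey-.053)<.008 and abs(d[2]-.278)<.01
if ok:
    movel(place(.03),v=.1); f0=np.array(get_ft_force());movel(place(.008),v=.05)
    hit=movel(place(-.006),v=.015,until_force=4); print(hit,loc(),np.array(place(0))-get_tcp_pos(),get_ft_force(),get_time())
    a=[read_camera(n_)[:,:,::-1] for n_ in("scene","top")]
    cv2.imwrite("pics/s4.png",cv2.resize(a[0][60:260,200:400],(500,500)))
E
```

```text
tip 0.010353917355381386 0.05765344755416392 0.2776392205744488 2.9849794473560864e-05
True [0.0142 0.0528 0.0677] [-0.0001939   0.00015826  0.0003096 ] [-1.71248904 -0.56681867  3.95104025] 34.5583
```

```bash
python3 - <<'E'
from pick import *
command_gripper(.60); wait(.3); zp=Rm@zt
movel(list(np.array(get_tcp_pos())-.10*zp),v=.1); print(get_time(),loc())
movel(list(np.array(get_tcp_pos())+[-.02,.0,.16]),v=.2)
a=[read_camera(n_)[:,:,::-1] for n_ in("scene","top")]
cv2.imwrite("pics/f.png",np.hstack([cv2.resize(a[0][100:240,240:380],(400,400)),cv2.resize(a[1][170:270,290:390],(400,400))]))
E
```

```text
36.475 [-0.0823  0.0529  0.093 ]
```

View pics/f.png

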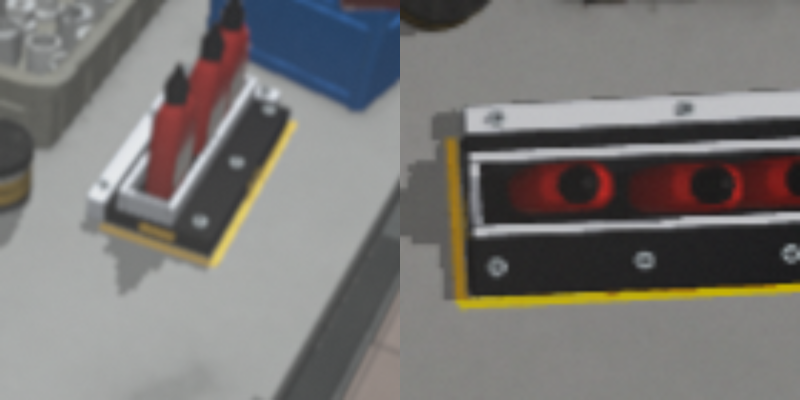

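The final picture shows all three nozzles upright in the lane. The new bottle's nozzle is at about (578,183) in the right crop, roughly 58 mm from the carrier origin. The base edge still lies along the yellow lines, so the carrier is still flush.

```bash
python3 -c "
from station import *
print(job_done(),get_time())"
```

```text
the job is handed in; nothing more can be done
the job is handed in; nothing more can be done
```

The job is handed in, though no verdict came back: in my last pictures the carrier sits flush in the corner stop and the red bottle stands upright in the empty end of its lane, with the other two still upright and the tin and tape roll not touched.

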